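# Click the dinghy hull into the rigging socket

### The job

Take the small flat-sterned dinghy hull, which stands on its wooden plug, and push the plug straight down into the metal socket, past the sprung side ball, until it is fully home and the ball has clicked out over the plug's collar. Leave it held there upright and let go. Leave the longer hull, pointed at both ends, standing where it is.

Things in the scene. Friction and masses are not known exactly. Their poses are not given: they have to be found in the camera images.
- dinghy_mid (a point): Yellow open hull, bow pointed, stern cut flat; 105 long, 40 wide (parallel sides from 29 astern to 12 ahead of this point), 26 high, on a round wooden plug 58 high: foot 32 across, widening to a 52 collar 14 to 17 up, then a 34 neck. All mm; 0.17 kg. Stands upright. This point: plug axis, 42 mm above the foot; the hull spans 16 to 42 mm above it. x to bow, y across, z up. Any turn fits.
- socket_floor (a point): Inner floor centre of the fixed aluminium cup on a dark board, 8 mm above the counter. Bore 62 mm across, straight for 30 mm up, flaring to 80 mm at the rim 44 mm up; 90 mm wide over the rim. A spring plunger's barrel sticks out 95 mm from the axis on the +x side, no higher than the rim. z up. Plug home: its foot rests on this floor, dinghy_mid 42 mm above it, up to 5 mm aside.
- catch (a joint): Sprung smooth steel ball, 28 mm, in the bore's side, centre 28 mm above socket_floor, standing 17 mm into the bore. Value in m: 0 fully out, grows as it is pushed back (to 0.019). Spring 4 N at 0, 8 N at 0.012. Pushing the plug past takes about 10 N, far more than its weight. 0.006 or more as the collar passes; below 0.0045 once it has clicked out over the collar, holding the plug down.
- double_ender_mid (a point): The other hull, to be left alone: also yellow, with the same width, height and plug, but 150 mm long and pointed at both ends. This point: plug axis, 42 mm above the foot. x along the hull, z up.
Not all that is in view belongs to the job. What is shaped like the part that bears socket_floor but purple is not meant. What is shaped like the part that bears dinghy_mid but pink or turquoise is not meant.

How it is judged:
By the outcome, as a careful person would: the job done as asked, in the order asked, and still so for the second after the job is handed in, with the robot touching nothing.
It also fails if it takes over 35 s, if anything falls off the work surface, if the arm or the gripper's body presses on something with over 40 N, if the wrist force passes 120 N, or if a joint passes its speed limit or range.

### The arm

A 6-joint arm with a two-finger parallel gripper is mounted at the origin on the work surface. World frame = base frame: x ahead of the robot, y to its left, z up, the work surface at z = 0. Lengths are in m, angles in degrees, forces in N, time in s.
With the tool pointing down it reaches from about 0.375 to 0.975 m from the base axis. Payload 3.8 kg.
Tool frame: the origin (TCP) lies midway between the tips of the shut fingers; the grasp point (between the pads) lies 19 mm behind it (env.pinch_z is the distance from the TCP to the grasp point, in m); x points along the fingers, z is the direction in which the jaws open and shut, and the axes are right-handed (so a half turn about x gives the same grasp; the last joint's range is limited). The gripper opens to 88 mm and grips with 3 to 60 N. Pads are 18 mm wide; open, the fingers measure 123 mm over their backs; the gripper's body (75 mm by 187 mm) begins 45 mm behind the grasp point.
Start: joints at [-72.588, 15.12, 91.902, -0, 72.978, -2.114], TCP at [0.226, -0.636, 0.239] pointing down, gripper open.
Joint ranges: [-150.88, 150.88], [-54.13, 125.18], [17.81, 147.31], [-75.09, 255.09], [0, 152.58], [-146.25, 146.25]. Speed limits (degrees/s): [147.25, 147.25, 180, 180, 180, 180].

### API

Orientations are given as a 3x3 rotation matrix whose columns are the frame's x, y, z axes.
In Python, from workcell import sensors, viewer, env gives the robot as it stands. The module is installed in compiled form; this text tells all that it offers.
- The arm moves only by the tool apply_moves, never from a script. Its argument "moves" is a list of rows, each a list of 2 entries, a list of its own where there are three numbers: the shift along the tool's x, y, z in mm, then the turn, a rotation vector about the tool's x, y, z in rad. A call has 1 to 12 rows; each row shifts and turns the commanded pose from where the row before left it, along the tool's axes as they then stand; what a row does not reach is not made up. A row lasts 1/10 s, in which the tool goes at most 50 mm and 8.59 degrees, less where a joint would pass 70% of its speed; a pose out of reach is approached as far as the arm can. A call with a gripper value outside its range is refused whole. "fingers" is the closure, from 0 (fully open) to 1 (shut), set as the call begins (left out, the last holds). The fingers move at their own pace and stop on an object; "squeeze" is the grip in N (left out, the last holds). Time passes only in rows, so rows that do not move let the fingers close. It gives the time, the measured TCP pose, the force and the opening at its end, in the units of the state.
- sensors.sense(): the state, without advancing time (a new reading comes with each control period).
- viewer.camera(name): name is "side" or "top" or "wrist"; returns the picture (420x560x3 uint8, red, green, blue); there is no depth.
- viewer.get_calibration(name): a dict with "fov_y" (degrees; the focal length in pixels is half the picture's height over the tangent of half this angle, whatever the lens; pixels are square), "cx", "cy" (the principal point, pixels), "pose" (4x4, takes a point from camera to world coordinates); the wrist camera has in their place "hand_eye" (4x4, takes a point from camera to tool coordinates, whose origin is the TCP and whose axes are the tool frame's). Camera axes: x right, y down, z forward; pixel columns grow to the right and rows downward; lengths in m; the calibration is good to about 2 mm. A picture is of the moment at which its call begins: read the wrist's pose just before it. get_calibration takes no time and is no camera call.
- env.hand_in(): hands the job in, once; it reports no verdict.
The state is a dict: "time_s": time; "joint_pos": joint angles; "joint_velocities": joint speeds; "joint_torque": joint torques, N m; "position": TCP position; "eef_rot": TCP orientation; "force": force on the tool from outside, world axes, zero at the start; "wrist_torque": the same for the moment, N m; "gripper_width": opening from 0.0 (shut) to 1.0 (fully open).
Only numpy, scipy, OpenCV 4.12 (cv2) and the standard library are available. Lean on these libraries where they do the work, as an engineer would, in place of code of your own. Each camera call takes 0.05 s, during which the arm holds its last target.

## Working session

There is one attempt and no reset: what is moved stays moved. The work goes in short steps, Python scripts to look and compute and a tool call to move; the robot and the scene stay as the last step left them, time stands still between calls to the robot, and variables do not carry over. Pictures are saved under pics/ and viewed, and the job is handed in when it is done.

Besides the shell and the picture viewer there is one more tool, called after "Emit:" by a JSON object that holds its "op" and its "data", one argument or row to a line. apply_moves: Moves the arm, as the interface text tells. Its arguments: {"type":"object","properties":{"moves":{"type":"array"},"fingers":{"type":"number"},"squeeze":{"type":"number"}},"required":["moves"]}

```bash
mkdir -p pics; python3 - <<'E'
from workcell import sensors, viewer, env
import cv2, numpy as np
np.set_printoptions(precision=4,suppress=True)
print(sensors.sense(), env.pinch_z)
for n in ["side","top","wrist"]:
    cv2.imwrite(f"pics/{n}0.png", viewer.camera(n)[:,:,::-1]); print(n,viewer.get_calibration(n))
E
```

```text
{'time_s': 0.0, 'joint_pos': array([-72.589 ,  15.1698,  91.9797,  -0.0002,  72.9767,  -2.1134]), 'joint_velocities': array([ 0.0417, -0.0527, -0.0664, -0.0737,  0.0274,  0.1426]), 'joint_torque': array([  0.0013, -50.2109, -35.6875,   0.0729,   0.0292,  -0.0002]), 'position': array([ 0.2254, -0.6355,  0.2374]), 'eef_rot': array([[-0.0007,  0.9425,  0.3342],
       [ 0.0021,  0.3342, -0.9425],
       [-1.    ,  0.0001, -0.0022]]), 'force': array([ 0.3726, -0.0878,  0.0859]), 'wrist_torque': array([ 0.0316,  0.0192, -0.0243]), 'gripper_width': 1.004074082796568} 0.0187
side {'fov_y': 47.50181168201089, 'cx': 289.9500265133081, 'cy': 213.8342393179656, 'pose': array([[-0.9972, -0.055 ,  0.0507,  0.5162],
       [-0.0746,  0.6788, -0.7305,  0.8882],
       [ 0.0058, -0.7323, -0.681 ,  0.8618],
       [ 0.    ,  0.    ,  0.    ,  1.    ]])}
top {'fov_y': 57.957345706067684, 'cx': 278.0020360820675, 'cy': 208.4726320433154, 'pose': array([[ 0.0129, -0.9985,  0.0533,  0.4981],
       [-0.9999, -0.0128,  0.0023,  0.0336],
       [-0.0016, -0.0534, -0.9986,  0.9604],
       [ 0.    ,  0.    ,  0.    ,  1.    ]])}
wrist {'fov_y': 69.16823045791357, 'cx': 284.2042130958129, 'cy': 212.39386273512534, 'hand_eye': array([[-0.0007, -0.3192,  0.9477, -0.146 ],
       [-0.0006, -0.9477, -0.3192,  0.0833],
       [ 1.    , -0.0008,  0.0005,  0.0009],
       [ 0.    ,  0.    ,  0.    ,  1.    ]])}
```

View pics/top0.png

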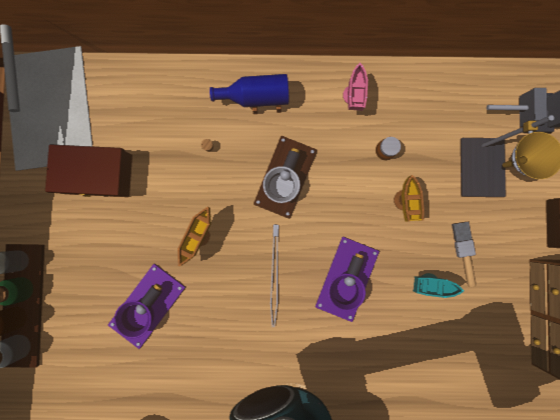

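View pics/side0.png

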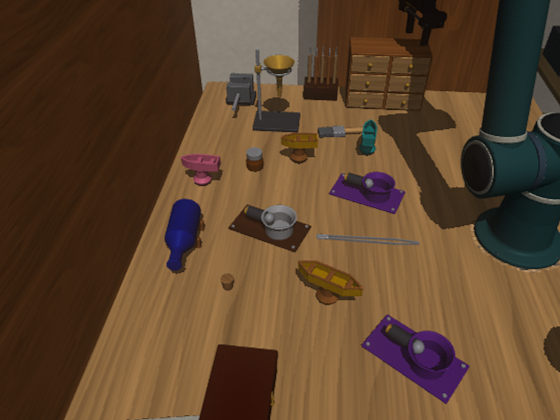

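```bash
cat > h.py <<'E'
import numpy as np, cv2
from workcell import sensors, viewer, env
np.set_printoptions(precision=4,suppress=True)
def cal(n,T=None):
    c=viewer.get_calibration(n); f=210/np.tan(np.radians(c['fov_y']/2))
    if n=='wrist': P=T@c['hand_eye']
    else: P=c['pose']
    return f,c['cx'],c['cy'],P
def tool():
    s=sensors.sense(); T=np.eye(4);T[:3,:3]=s['eef_rot'];T[:3,3]=s['position'];return T
def plane(C,px,z):
    f,cx,cy,P=C; px=np.atleast_2d(np.asarray(px,float))
    d=np.c_[(px[:,0]-cx)/f,(px[:,1]-cy)/f,np.ones(len(px))]@P[:3,:3].T
    return P[:3,3]+d*((z-P[2,3])/d[:,2])[:,None]
def proj(C,X):
    f,cx,cy,P=C; X=np.atleast_2d(X); q=(X-P[:3,3])@P[:3,:3]
    return np.c_[f*q[:,0]/q[:,2]+cx, f*q[:,1]/q[:,2]+cy]
E
python3 - <<'E'
from h import *
im=cv2.imread('pics/top0.png'); s=cv2.imread('pics/side0.png')
a=cv2.resize(im[160:240,370:450],None,fx=5,fy=5,interpolation=2); b=cv2.resize(im[130:230,240:330],None,fx=4,fy=4,interpolation=2)
cv2.imwrite('pics/z1.png',np.hstack([a,b]))
a=cv2.resize(s[115:175,265:335],None,fx=5.5,fy=6,interpolation=2); b=cv2.resize(s[190:250,225:315],None,fx=4.5,fy=6,interpolation=2)
cv2.imwrite('pics/z2.png',np.hstack([a,b]))
C=cal('top')
for p,z in [((410,177),.084),((413,221),.084),((285,185),.052),((195,236),.084)]: print(p,plane(C,p,z))
E
```

```text
(410, 177) [[ 0.6221 -0.2701  0.084 ]]
(413, 221) [[ 0.5199 -0.2764  0.084 ]]
(285, 185) [[0.6034 0.0196 0.052 ]]
(195, 236) [[0.4789 0.2263 0.084 ]]
```

View pics/z1.png

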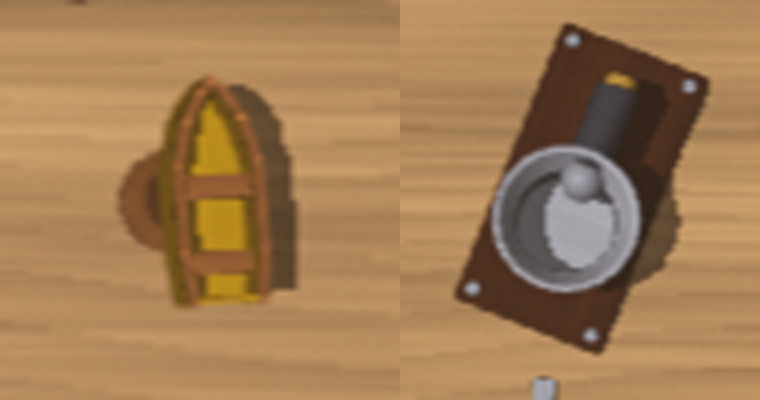

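View pics/z2.png

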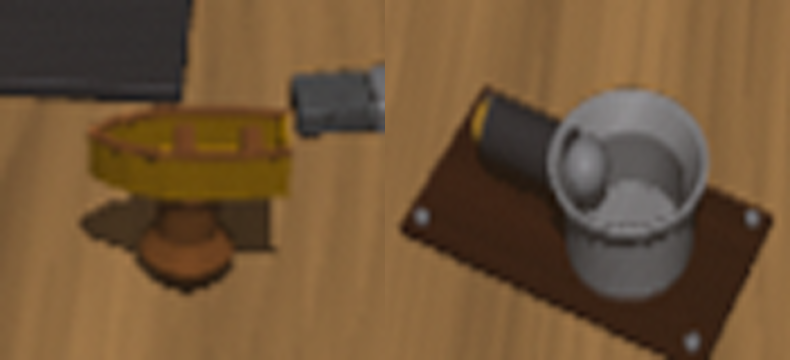

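View pics/wrist0.png

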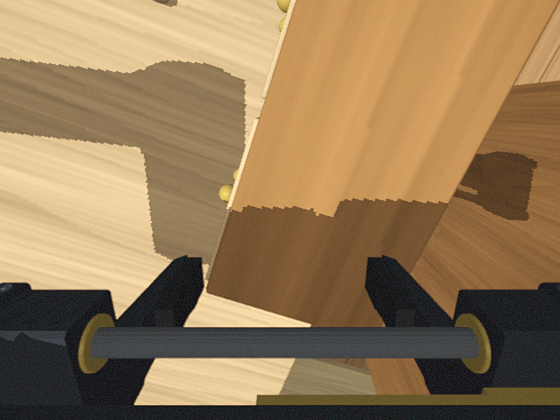

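```bash
python3 - <<'E'
from h import *
C=cal('top');S=cal('side')
t=np.array([[412.2,175.4],[408,219.8],[423.6,219.6],[405.6,192],[422.5,193]])
print('dinghy rim top cam\n',plane(C,t,.084))
# side: crop offset 265,115 scale 5.5,6
s=np.array([[90,141],[160,157],[290,108],[288,157]])/[5.5,6]+[265,115]
print('side: bow,.., stern far, stern near\n',plane(S,s,.084))
# foot: plug foot centre bottom
print('collar side', plane(S,np.array([[186,252]])/[5.5,6]+[265,115],.0155))
print('collar top left edge',plane(C,[[370+118/5,160+200/5]],.0155))
# socket
a=np.linspace(0,2*np.pi,9)[:-1]
im=cv2.imread('pics/top0.png')
print('sock top',plane(C,[[281.7,184.5]],.052), plane(C,[[295,150]],.03))
# side rim: crop ellipse center
e=np.array([[627-385,162],[547-385,160],[708-385,162],[627-385,88],[627-385,238]])/[4.5,6]+[225,190]
print('sock side',plane(S,e,.052))
E
```

```text
dinghy rim top cam
 [[ 0.6259 -0.2752  0.084 ]
 [ 0.5225 -0.2649  0.084 ]
 [ 0.5235 -0.3009  0.084 ]
 [ 0.5869 -0.2597  0.084 ]
 [ 0.5851 -0.2988  0.084 ]]
side: bow,.., stern far, stern near
 [[ 0.6225 -0.2621  0.084 ]
 [ 0.585  -0.2517  0.084 ]
 [ 0.5189 -0.2994  0.084 ]
 [ 0.5186 -0.2573  0.084 ]]
collar side [[ 0.5714 -0.2704  0.0155]]
collar top left edge [[ 0.5734 -0.2525  0.0155]]
sock top [[0.6045 0.0276 0.052 ]] [[ 0.6934 -0.0044  0.03  ]]
sock side [[ 0.6031  0.0332  0.052 ]
 [ 0.6471  0.0355  0.052 ]
 [ 0.5588  0.0296  0.052 ]
 [ 0.6073 -0.0124  0.052 ]
 [ 0.5991  0.0774  0.052 ]]
```

Emit:
{"op": "apply_moves", "data": {
  "moves": [
    [[0, 0, 0], [0.135, 0, 0]],
    [[0, 0, 0], [0.135, 0, 0]],
    [[0, 37, -33], [0, 0, 0]],
    [[0, 37, -33], [0, 0, 0]],
    [[0, 37, -33], [0, 0, 0]],
    [[0, 37, -33], [0, 0, 0]],
    [[0, 37, -33], [0, 0, 0]],
    [[0, 37, -33], [0, 0, 0]],
    [[0, 37, -33], [0, 0, 0]],
    [[0, 37, -33], [0, 0, 0]],
    [[0, 37, -33], [0, 0, 0]],
    [[0, 37, -33], [0, 0, 0]]
  ],
  "fingers": 0
}}

```text
time_s: 1.35
position: [0.5723, -0.2791, 0.2385]
eef_rot: [[-0.0, 0.997, 0.071], [0.0, 0.071, -0.997], [-1.0, -0.0, -0.0]]
force: [-0.7, -1.4, -0.0]
gripper_width: 1.0
```

Emit:
{"op": "apply_moves", "data": {
  "moves": [
    [[0, 0, 0], [0, 0, 0]],
    [[0, 0, 0], [0, 0, 0]]
  ]
}}

```text
time_s: 1.55
position: [0.5717, -0.2797, 0.2381]
eef_rot: [[-0.001, 0.997, 0.074], [0.0, 0.074, -0.997], [-1.0, -0.001, -0.0]]
force: [0.0, -0.8, -1.1]
gripper_width: 1.002
```

```bash
python3 - <<'E'
from h import *
T=tool();im=viewer.camera('wrist')[:,:,::-1]; cv2.imwrite('pics/w1.png',im); np.save('w1T.npy',T)
print(T)
E
```

```text
[[-0.0012  0.9973  0.0737  0.5717]
 [ 0.      0.0737 -0.9973 -0.2797]
 [-1.     -0.0012 -0.0001  0.2381]
 [ 0.      0.      0.      1.    ]]
```

View pics/w1.png

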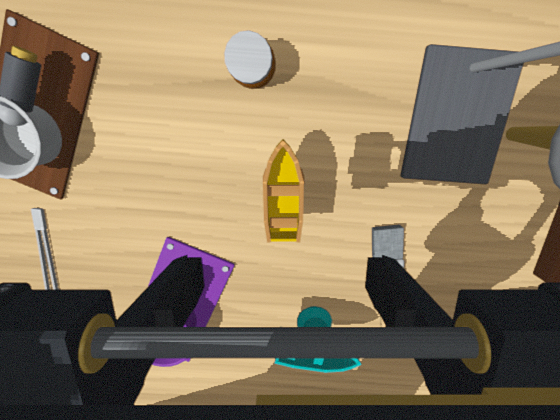

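```bash
python3 - <<'E'
from h import *
T=np.load('w1T.npy');im=cv2.imread('pics/w1.png');h=cv2.cvtColor(im,cv2.COLOR_BGR2HSV)
cv2.imwrite('pics/z3.png',cv2.resize(im[125:255,240:340],None,fx=4.5,fy=4.5,interpolation=2))
C=cal('wrist',T)
p=[[284,140],[267,241],[300,241],[264,180],[303,181]]
w=plane(C,p,.084); print(w); print((w-T[:3,3])@T[:3,:3]*1000)
E
```

```text
[[ 0.6275 -0.2764  0.084 ]
 [ 0.5205 -0.2659  0.084 ]
 [ 0.523  -0.3013  0.084 ]
 [ 0.5869 -0.2593  0.084 ]
 [ 0.5887 -0.2984  0.084 ]]
[[154.0619  56.028    0.8864]
 [154.1933 -49.9101 -17.4483]
 [154.1891 -49.9408  17.9822]
 [154.1121  16.8221 -19.2137]
 [154.1087  15.7703  19.9426]]
```

View pics/z3.png

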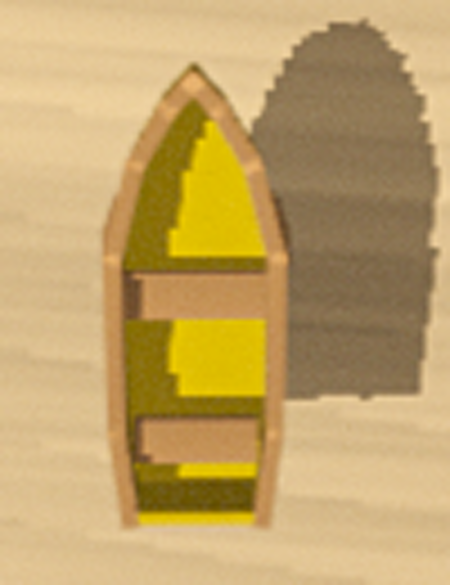

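Emit:
{"op": "apply_moves", "data": {
  "moves": [
    [[37, 2, 0], [0, 0, 0]],
    [[37, 0, 0], [0, 0, 0]],
    [[37, 0, 0], [0, 0, 0]],
    [[37, 0, 0], [0, 0, 0]],
    [[20, 0, 0], [0, 0, 0]],
    [[17, 0, 0], [0, 0, 0]],
    [[0, 0, 0], [0, 0, 0]],
    [[0, 0, 0], [0, 0, 0]]
  ]
}}

```text
time_s: 2.4
position: [0.5732, -0.2817, 0.0543]
eef_rot: [[0.0, 0.998, 0.07], [-0.0, 0.07, -0.998], [-1.0, 0.0, 0.0]]
force: [0.0, -0.7, 0.0]
gripper_width: 1.003
```

```bash
python3 - <<'E'
from h import *
cv2.imwrite('pics/w2.png',viewer.camera('wrist')[:,:,::-1])
E
```

```text
(no output)
```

View pics/w2.png

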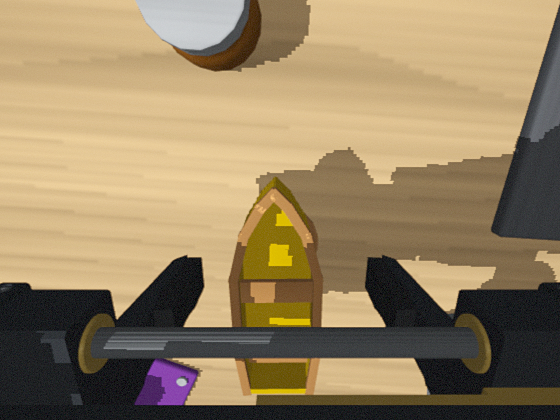

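Emit:
{"op": "apply_moves", "data": {
  "moves": [
    [[0, 0, -3], [0, 0, 0]],
    [[0, 0, 0], [0, 0, 0]]
  ]
}}

```text
time_s: 2.65
position: [0.5741, -0.2779, 0.0554]
eef_rot: [[0.002, 0.997, 0.071], [-0.001, 0.071, -0.997], [-1.0, 0.002, 0.001]]
force: [-0.8, 0.5, 1.0]
gripper_width: 0.995
```

Emit:
{"op": "apply_moves", "data": {
  "moves": [
    [[0, 0, 0], [0, 0, 0]],
    [[0, 0, 0], [0, 0, 0]],
    [[0, 0, 0], [0, 0, 0]],
    [[0, 0, 0], [0, 0, 0]],
    [[0, 0, 0], [0, 0, 0]],
    [[0, 0, 0], [0, 0, 0]],
    [[0, 0, 0], [0, 0, 0]],
    [[0, 0, 0], [0, 0, 0]]
  ],
  "fingers": 1,
  "squeeze": 35
}}

```text
time_s: 3.45
position: [0.5731, -0.2777, 0.0536]
eef_rot: [[-0.0, 0.997, 0.071], [0.0, 0.071, -0.997], [-1.0, -0.0, -0.0]]
force: [1.2, 0.2, 0.8]
gripper_width: 0.447
```

Emit:
{"op": "apply_moves", "data": {
  "moves": [
    [[-10, 0, 0], [0, 0, 0]],
    [[-30, 0, 0], [0, 0, 0]],
    [[-40, 0, 0], [0, 0, 0]],
    [[-40, 0, 0], [0, 0, 0]],
    [[-40, -8, -30], [0, 0, 0]],
    [[0, -8, -45], [0, 0, 0]],
    [[0, -8, -45], [0, 0, 0]],
    [[0, -8, -45], [0, 0, 0]],
    [[0, -8, -45], [0, 0, 0]],
    [[0, -8, -45], [0, 0, 0]],
    [[0, -3, -40], [0, 0, 0]],
    [[0, 0, -17], [0, 0, 0]]
  ]
}}

```text
time_s: 4.65
position: [0.4989, 0.0325, 0.2137]
eef_rot: [[-0.0, 0.997, 0.073], [0.001, 0.073, -0.997], [-1.0, -0.0, -0.001]]
force: [0.8, -0.0, -0.6]
gripper_width: 0.45
```

Emit:
{"op": "apply_moves", "data": {
  "moves": [
    [[0, 0, 0], [0, 0, 0]],
    [[0, 0, 0], [0, 0, 0]],
    [[0, 0, 0], [0, 0, 0]]
  ]
}}

```text
time_s: 4.95
position: [0.5004, 0.0287, 0.2134]
eef_rot: [[0.0, 0.998, 0.07], [-0.0, 0.07, -0.998], [-1.0, 0.0, 0.0]]
force: [-0.8, 0.7, -2.0]
gripper_width: 0.448
```

```bash
python3 - <<'E'
from h import *
T=tool();cv2.imwrite('pics/w3.png',viewer.camera('wrist')[:,:,::-1]);np.save('w3T.npy',T);print(T)
cv2.imwrite('pics/s3.png',viewer.camera('side')[:,:,::-1])
E
```

```text
[[ 0.0002  0.9975  0.07    0.5004]
 [-0.0005  0.07   -0.9975  0.0287]
 [-1.      0.0002  0.0005  0.2134]
 [ 0.      0.      0.      1.    ]]
```

View pics/w3.png

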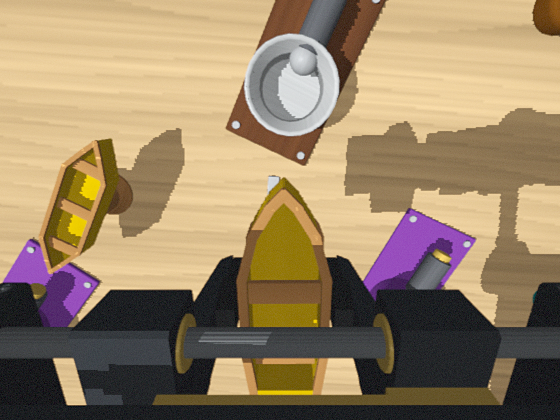

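View pics/s3.png

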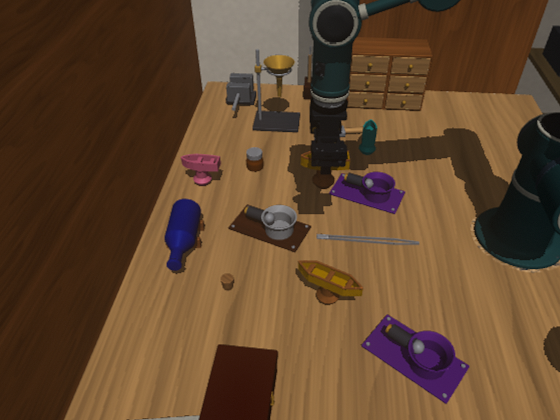

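```bash
python3 - <<'E'
from h import *
def rim(im,C,box,name):
    h=cv2.cvtColor(im,cv2.COLOR_BGR2HSV)
    m=((h[:,:,1]<45)&(h[:,:,2]>90)).astype(np.uint8)*255
    k=np.zeros_like(m);x0,y0,x1,y1=box;k[y0:y1,x0:x1]=m[y0:y1,x0:x1]
    cs,_=cv2.findContours(k,cv2.RETR_EXTERNAL,cv2.CHAIN_APPROX_NONE);c=max(cs,key=cv2.contourArea)
    hu=cv2.convexHull(c)[:,0,:].astype(float)
    w=plane(C,hu,.052)[:,:2]*1000
    (cx,cy),r=cv2.minEnclosingCircle(w.astype(np.float32))
    A=np.c_[2*w,np.ones(len(w))];s=np.linalg.lstsq(A,(w**2).sum(1),rcond=None)[0]
    R=np.sqrt(s[2]+s[0]**2+s[1]**2)
    print(name,'encl',cx,cy,r,'fit',s[:2],R,'box',hu.min(0),hu.max(0),'res',np.abs(np.hypot(*(w-s[:2]).T)-R).max())
T=np.load('w3T.npy')
rim(cv2.imread('pics/w3.png'),cal('wrist',T),(235,22,350,145),'w3')
rim(cv2.imread('pics/top0.png'),cal('top'),(258,160,306,206),'top')
C=cal('wrist',T)
print('ball',plane(C,[[303,61]],.036),'barrel end?')
print('held bow rim',plane(C,[[283,180]],.2134+.0187+.012))
E
```

```text
w3 encl 611.9898681640625 23.969440460205078 53.132591247558594 fit [609.2277  26.05  ] 47.33384285160869 box [244.  22.] [339. 135.] res 9.216417312694567
top encl 605.4986572265625 28.989124298095703 44.62002944946289 fit [605.4713  28.969 ] 44.236476240650184 box [263. 166.] [299. 202.] res 0.477199732768149
ball [[0.6295 0.0184 0.036 ]] barrel end?
held bow rim [[0.5582 0.0323 0.2441]]
```

```bash
python3 - <<'E'
from h import *
T=np.load('w3T.npy');C=cal('wrist',T);im=cv2.imread('pics/w3.png')
h=cv2.cvtColor(im,cv2.COLOR_BGR2HSV)
m=((h[:,:,1]<45)&(h[:,:,2]>90)).astype(np.uint8)*255
m[:34]=0;m[140:]=0;m[:,:240]=0;m[:,345:]=0
cs,_=cv2.findContours(m,0,1);c=max(cs,key=cv2.contourArea);hu=cv2.convexHull(c)[:,0,:].astype(float)
hu=hu[hu[:,1]>40]
w=plane(C,hu,.052)[:,:2]*1000
for i in range(3):
    A=np.c_[2*w,np.ones(len(w))];s=np.linalg.lstsq(A,(w**2).sum(1),rcond=None)[0];R=np.sqrt(s[2]+s[0]**2+s[1]**2)
    e=np.abs(np.hypot(*(w-s[:2]).T)-R);print(s[:2],R,e.max(),len(w));w=w[e<max(1,.7*e.max())]
E
```

```text
[604.6821  28.0178] 44.506485219658856 0.29917247068016195 31
[604.6821  28.0178] 44.506485219658856 0.29917247068016195 31
[604.6821  28.0178] 44.506485219658856 0.29917247068016195 31
```

```bash
python3 - <<'E'
from h import *
T=np.load('w1T.npy');C=cal('wrist',T)
w=plane(C,[[283.5,182.8],[284,221.7]],.084);print('w1 parallel ends y', ((w-T[:3,3])@T[:3,:3])[:,1]*1e3)
T=np.load('w3T.npy');C=cal('wrist',T)
w=plane(C,[[239,248],[328,247],[283,180]],.2134+.0304);print('w3', ((w-T[:3,3])@T[:3,:3])*1e3)
# predicted projections of axis points in the side cam
S=cal('side'); f=.2134-.0536
for dy in (0,.003):
  print(proj(S,[T[:3,3]*[1,1,0]+T[:3,1]*dy+[0,0,f+z] for z in (0,.0155,.04)]))
im=cv2.imread('pics/s3.png');cv2.imwrite('pics/z4.png',cv2.resize(im[140:200,285:365],None,fx=8,fy=8,interpolation=2))
E
```

```text
w1 parallel ends y [ 13.9393 -27.8217]
w3 [[-30.4072  28.9857 -17.9088]
 [-30.3897  29.3998  19.1543]
 [-30.3939  57.826    0.4739]]
[[322.6534 184.2576]
 [323.0076 179.0239]
 [323.5817 170.5421]]
[[321.358  184.2479]
 [321.6998 179.0141]
 [322.2536 170.5322]]
```

View pics/z4.png

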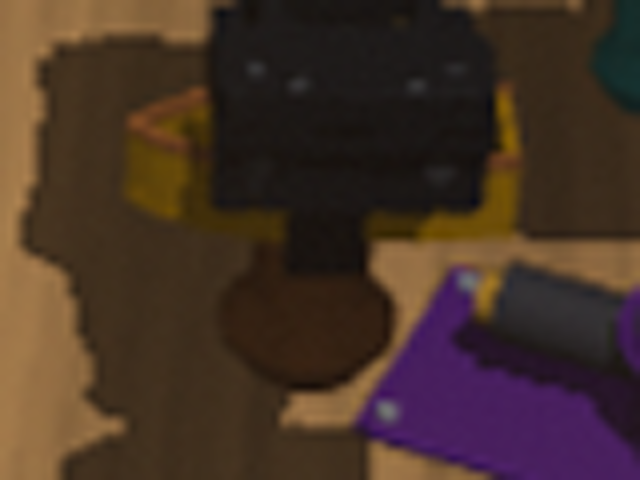

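```bash
python3 - <<'E'
from h import *
T=np.load('w3T.npy');S=cal('side')
def P(x,y,z): return proj(S,T[:3,3]+T[:3,:3]@np.array([x,y,z]))
print('tip near finger',P(0,0,-.028),P(-.01,0,-.028),'z4',(P(0,0,-.028)-[285,140])*8)
c=[P(.0535-.0155,.026*np.cos(a),.026*np.sin(a))[0] for a in np.linspace(0,6.28,60)]
c=np.array(c);print('collar cols z4',(c.min(0)-[285,140])*8,(c.max(0)-[285,140])*8)
print('mm->z4 px',(P(0,.001,0)-P(0,0,0))*8, 'hull bow/stern rim', (P(-.0304,.0545,0)-[285,140])*8,(P(-.0304,-.05,.017)-[285,140])*8)
E
```

```text
tip near finger [[324.5136 173.4657]] [[324.7669 169.8472]] z4 [[316.1091 267.7259]]
collar cols z4 [213.3709 255.9569] [394.9117 369.8315]
mm->z4 px [[-3.5723 -0.0268]] hull bow/stern rim [[118.7443 115.6001]] [[494.3088  82.3068]]
```

Emit:
{"op": "apply_moves", "data": {
  "moves": [
    [[0, 30, 2], [0, 0, 0]],
    [[0, 40, 2], [0, 0, 0]],
    [[0, 30, 2], [0, 0, 0]],
    [[40, 0, 0], [0, 0, 0]],
    [[40, 0, 0], [0, 0, 0]],
    [[13, 0, 0], [0, 0, 0]],
    [[0, 0, 0], [0, 0, 0]],
    [[0, 0, 0], [0, 0, 0]]
  ]
}}

```text
time_s: 5.85
position: [0.6013, 0.0301, 0.1214]
eef_rot: [[0.001, 0.998, 0.07], [-0.0, 0.07, -0.998], [-1.0, 0.001, 0.0]]
force: [0.1, -0.5, -1.9]
gripper_width: 0.451
```

```bash
python3 - <<'E'
from h import *
L=[]
for i in range(2):
    L.append(sensors.sense()['position']); im=viewer.camera(['wrist','side'][i])[:,:,::-1]; cv2.imwrite(f'pics/h{i}.png',im)
L.append(sensors.sense()['position']);print(np.array(L))
cv2.imwrite('pics/h2.png',cv2.resize(im[160:260,230:340],None,fx=6,fy=6,interpolation=2))
E
```

```text
[[0.6013 0.0301 0.1214]
 [0.6021 0.0303 0.1225]
 [0.6024 0.0304 0.1229]]
```

View pics/h2.png

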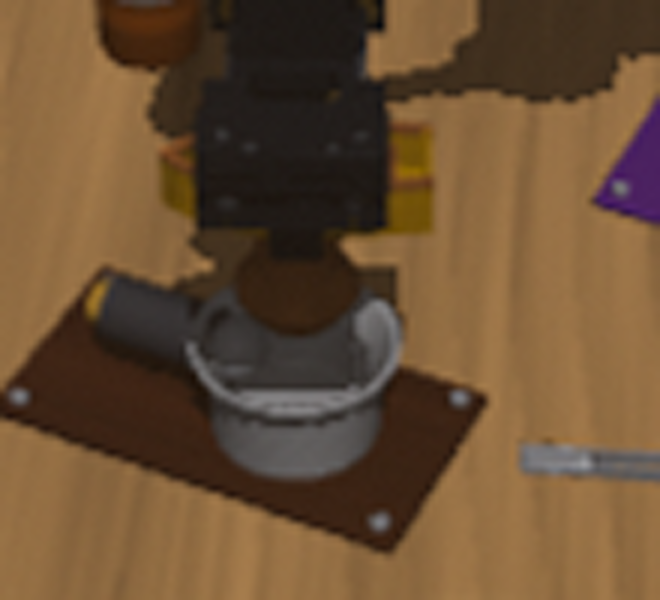

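View pics/h0.png

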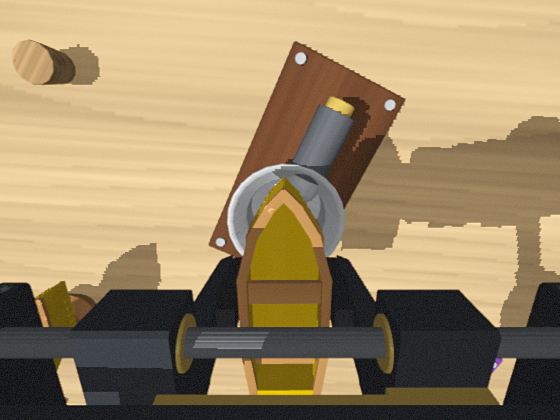

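Emit:
{"op": "apply_moves", "data": {
  "moves": [
    [[0, -2.5, 0], [0, 0, 0]],
    [[0, 0, 0], [0, 0, 0]],
    [[10, 0, 0], [0, 0, 0]],
    [[9, 0, 0], [0, 0, 0]],
    [[8, 0, 0], [0, 0, 0]],
    [[0, 0, 0], [0, 0, 0]],
    [[0, 0, 0], [0, 0, 0]]
  ]
}}

```text
time_s: 6.65
position: [0.5974, 0.0305, 0.0923]
eef_rot: [[-0.002, 0.997, 0.071], [0.0, 0.071, -0.997], [-1.0, -0.002, -0.0]]
force: [-0.2, 0.7, -2.4]
gripper_width: 0.449
```

```bash
python3 - <<'E'
from h import *
im=viewer.camera('side')[:,:,::-1]
cv2.imwrite('pics/i2.png',cv2.resize(im[160:260,230:340],None,fx=6,fy=6,interpolation=2))
s=sensors.sense();print(s['position'],s['force'])
E
```

```text
[0.5979 0.0305 0.0928] [ 0.2092  0.4872 -1.8921]
```

View pics/i2.png

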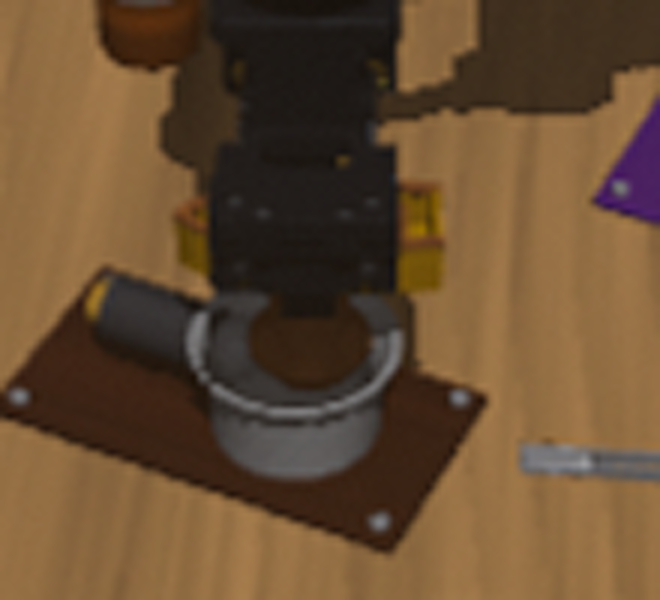

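Emit:
{"op": "apply_moves", "data": {
  "moves": [
    [[0, 2.5, 0.5], [0, 0, 0]],
    [[0, 0, 0], [0, 0, 0]],
    [[4, 0, 0], [0, 0, 0]],
    [[4, 0, 0], [0, 0, 0]],
    [[0, 0, 0], [0, 0, 0]]
  ]
}}

```text
time_s: 7.2
position: [0.5988, 0.0308, 0.0845]
eef_rot: [[-0.004, 0.997, 0.071], [0.001, 0.071, -0.998], [-1.0, -0.004, -0.001]]
force: [-4.1, 1.7, -0.3]
gripper_width: 0.446
```

Emit:
{"op": "apply_moves", "data": {
  "moves": [
    [[4, 0, 0], [0, 0, 0]],
    [[0, 0, 0], [0, 0, 0]]
  ]
}}

```text
time_s: 7.4
position: [0.5987, 0.0306, 0.0801]
eef_rot: [[-0.004, 0.998, 0.071], [0.001, 0.071, -0.998], [-1.0, -0.004, -0.001]]
force: [-3.3, 1.3, -0.6]
gripper_width: 0.448
```

Emit:
{"op": "apply_moves", "data": {
  "moves": [
    [[4, 0, 0], [0, 0, 0]],
    [[0, 0, 0], [0, 0, 0]]
  ]
}}

```text
time_s: 7.6
position: [0.5994, 0.0303, 0.076]
eef_rot: [[-0.002, 0.997, 0.071], [0.0, 0.071, -0.997], [-1.0, -0.002, -0.0]]
force: [-2.0, 1.2, -3.1]
gripper_width: 0.45
```

```bash
python3 - <<'E'
from h import *
im=viewer.camera('side')[:,:,::-1]
cv2.imwrite('pics/j2.png',cv2.resize(im[160:260,230:340],None,fx=6,fy=6,interpolation=2))
cv2.imwrite('pics/j0.png',viewer.camera('wrist')[:,:,::-1])
s=sensors.sense();print(s['position'],s['force'],s['wrist_torque'])
E
```

```text
[0.5995 0.0303 0.0761] [-3.915   2.5504 -3.5839] [ 0.3189  0.6294 -0.0793]
```

View pics/j2.png

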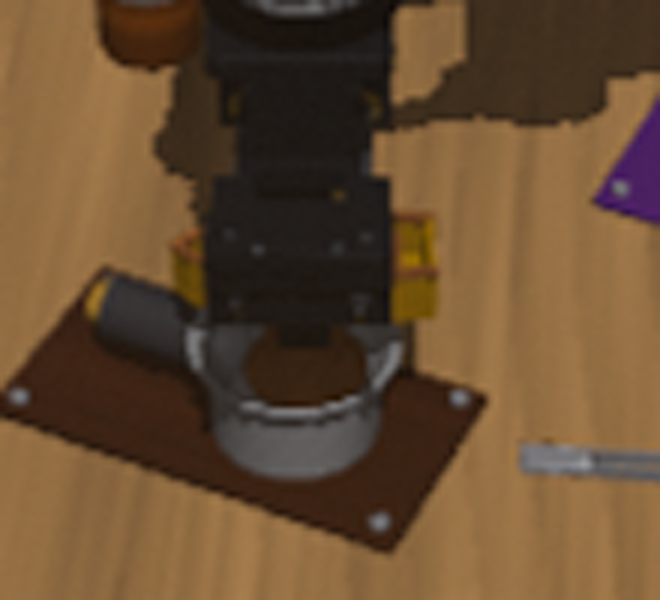

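View pics/j0.png

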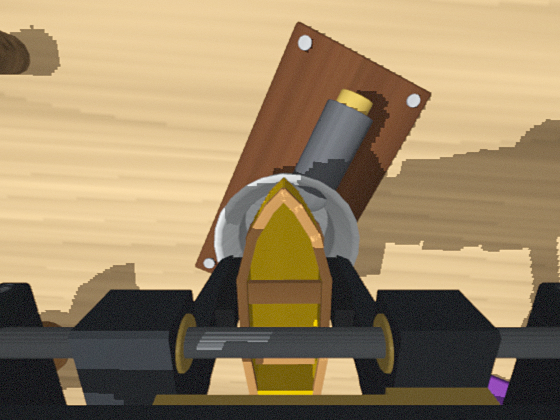

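Emit:
{"op": "apply_moves", "data": {
  "moves": [
    [[3, 0, 0], [0, 0, 0]],
    [[0, 0, 0], [0, 0, 0]]
  ]
}}

```text
time_s: 7.9
position: [0.5998, 0.0302, 0.0735]
eef_rot: [[-0.001, 0.997, 0.071], [0.0, 0.071, -0.998], [-1.0, -0.001, -0.0]]
force: [-2.7, 2.0, -3.5]
gripper_width: 0.449
```

Emit:
{"op": "apply_moves", "data": {
  "moves": [
    [[3, 0, 0], [0, 0, 0]],
    [[0, 0, 0], [0, 0, 0]]
  ]
}}

```text
time_s: 8.1
position: [0.5999, 0.0301, 0.0704]
eef_rot: [[-0.001, 0.997, 0.071], [0.0, 0.071, -0.997], [-1.0, -0.001, -0.0]]
force: [-2.7, 1.5, -5.0]
gripper_width: 0.452
```

Emit:
{"op": "apply_moves", "data": {
  "moves": [
    [[3, 0, 0], [0, 0, 0]],
    [[0, 0, 0], [0, 0, 0]]
  ]
}}

```text
time_s: 8.3
position: [0.5999, 0.0301, 0.0673]
eef_rot: [[-0.001, 0.997, 0.071], [-0.0, 0.071, -0.997], [-1.0, -0.001, -0.0]]
force: [-2.6, 1.5, -6.1]
gripper_width: 0.45
```

Emit:
{"op": "apply_moves", "data": {
  "moves": [
    [[3, 0, 0], [0, 0, 0]],
    [[0, 0, 0], [0, 0, 0]]
  ]
}}

```text
time_s: 8.5
position: [0.6, 0.0301, 0.0642]
eef_rot: [[-0.001, 0.997, 0.071], [-0.0, 0.071, -0.997], [-1.0, -0.001, -0.0]]
force: [-2.6, 1.6, -7.7]
gripper_width: 0.45
```

Emit:
{"op": "apply_moves", "data": {
  "moves": [
    [[2, 0, 0], [0, 0, 0]],
    [[0, 0, 0], [0, 0, 0]]
  ]
}}

```text
time_s: 8.7
position: [0.6001, 0.0301, 0.0625]
eef_rot: [[-0.001, 0.997, 0.071], [-0.0, 0.071, -0.997], [-1.0, -0.001, -0.0]]
force: [-2.5, -0.2, -8.3]
gripper_width: 0.449
```

Emit:
{"op": "apply_moves", "data": {
  "moves": [
    [[2, 0, 0], [0, 0, 0]],
    [[0, 0, 0], [0, 0, 0]]
  ]
}}

```text
time_s: 8.9
position: [0.6006, 0.0301, 0.0618]
eef_rot: [[0.0, 0.997, 0.071], [-0.0, 0.071, -0.997], [-1.0, 0.0, 0.0]]
force: [-4.2, 1.5, -1.9]
gripper_width: 0.448
```

Emit:
{"op": "apply_moves", "data": {
  "moves": [
    [[1.5, 0, 0], [0, 0, 0]],
    [[0, 0, 0], [0, 0, 0]]
  ]
}}

```text
time_s: 9.1
position: [0.6014, 0.0302, 0.0618]
eef_rot: [[0.001, 0.997, 0.071], [-0.0, 0.071, -0.997], [-1.0, 0.001, 0.0]]
force: [-8.0, 1.4, 4.8]
gripper_width: 0.449
```

Emit:
{"op": "apply_moves", "data": {
  "moves": [
    [[1.5, 0, 0], [0, 0, 0]],
    [[0, 0, 0], [0, 0, 0]]
  ]
}}

```text
time_s: 9.3
position: [0.6024, 0.0302, 0.0618]
eef_rot: [[0.004, 0.997, 0.071], [0.0, 0.071, -0.997], [-1.0, 0.004, 0.0]]
force: [-7.6, 1.2, 10.4]
gripper_width: 0.451
```

Emit:
{"op": "apply_moves", "data": {
  "moves": [
    [[-2, 0, 0], [0, 0, 0]],
    [[0, 0, 0], [0, 0, 0]]
  ]
}}

```text
time_s: 9.5
position: [0.6017, 0.0303, 0.0618]
eef_rot: [[0.002, 0.997, 0.071], [0.0, 0.071, -0.997], [-1.0, 0.002, -0.0]]
force: [-5.0, 1.4, 3.0]
gripper_width: 0.447
```

Emit:
{"op": "apply_moves", "data": {
  "moves": [
    [[0, 0, 0], [0, 0, 0]],
    [[0, 0, 0], [0, 0, 0]],
    [[0, 0, 0], [0, 0, 0]],
    [[0, 0, 0], [0, 0, 0]],
    [[0, 0, 0], [0, 0, 0]],
    [[0, 0, 0], [0, 0, 0]]
  ],
  "fingers": 0
}}

```text
time_s: 10.1
position: [0.6007, 0.0301, 0.0602]
eef_rot: [[0.0, 0.997, 0.071], [-0.0, 0.071, -0.997], [-1.0, 0.0, 0.0]]
force: [0.8, 0.4, -0.2]
gripper_width: 0.971
```

Emit:
{"op": "apply_moves", "data": {
  "moves": [
    [[-10, 0, 0], [0, 0, 0]],
    [[-30, 0, 0], [0, 0, 0]],
    [[-45, 0, 0], [0, 0, 0]],
    [[-45, 0, 0], [0, 0, 0]],
    [[-45, 0, 0], [0, 0, 0]],
    [[0, -40, 0], [0, 0, 0]],
    [[0, -40, 0], [0, 0, 0]],
    [[0, -30, 0], [0, 0, 0]],
    [[0, 0, 0], [0, 0, 0]],
    [[0, 0, 0], [0, 0, 0]]
  ]
}}

```text
time_s: 11.1
position: [0.4909, 0.0224, 0.2362]
eef_rot: [[0.002, 0.997, 0.071], [0.0, 0.071, -0.998], [-1.0, 0.002, 0.0]]
force: [0.6, -0.1, -0.7]
gripper_width: 0.997
```

```bash
python3 - <<'E'
from h import *
T=tool();np.save('kT.npy',T);w=viewer.camera('wrist')[:,:,::-1];cv2.imwrite('pics/k0.png',w)
im=viewer.camera('side')[:,:,::-1]
cv2.imwrite('pics/k1.png',im)
cv2.imwrite('pics/k2.png',cv2.resize(im[160:260,230:340],None,fx=6,fy=6,interpolation=2))
E
```

```text
(no output)
```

View pics/k0.png

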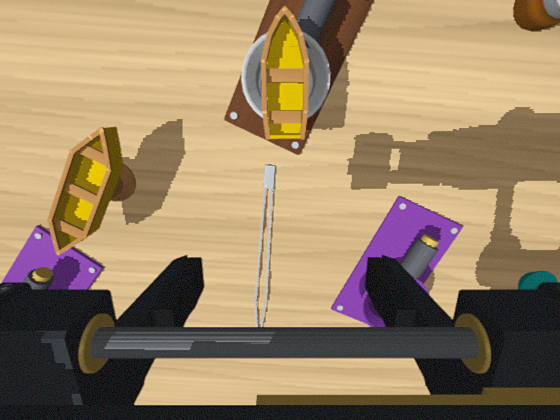

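View pics/k2.png

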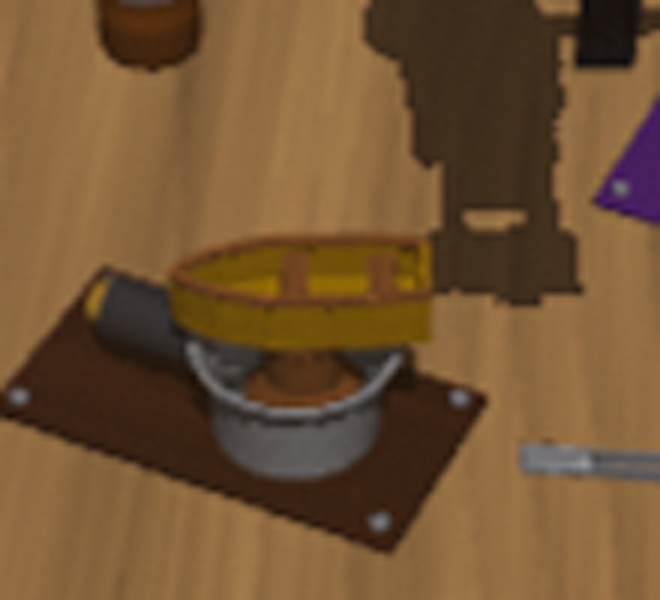

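```bash
python3 - <<'E'
from h import *
T=np.load('kT.npy');C=cal('wrist',T);S=cal('side')
im=cv2.imread('pics/k0.png');cv2.imwrite('pics/z5.png',cv2.resize(im[0:160,215:375],None,fx=3.75,fy=3.75,interpolation=2))
def ray(C,p):
    f,cx,cy,P=C;d=P[:3,:3]@[(p[0]-cx)/f,(p[1]-cy)/f,1];return P[:3,3],d/np.linalg.norm(d)
def tri(pw,ps):
    (o1,d1),(o2,d2)=ray(C,pw),ray(S,ps)
    t=np.linalg.lstsq(np.c_[d1,-d2],o2-o1,rcond=None)[0];a=o1+d1*t[0];b=o2+d2*t[1];return (a+b)/2,np.linalg.norm(a-b)
q=lambda x,y:(x/6+230,y/6+160)
print('bow',tri((285.5,8),q(170,274)));print('stern near(left)',tri((264,138),q(432,302)));print('stern far',tri((306,138),q(430,238)))
w=plane(C,[[285.5,8],[264,138],[306,138]],.092);print(w)
E
```

```text
bow (array([0.6542, 0.0319, 0.0854]), np.float64(0.002698626347261908))
stern near(left) (array([0.547 , 0.0442, 0.0885]), np.float64(0.0024322628751217343))
stern far (array([0.5499, 0.0048, 0.0879]), np.float64(0.002124596982905415))
[[0.6537 0.0317 0.092 ]
 [0.5486 0.0442 0.092 ]
 [0.5513 0.0052 0.092 ]]
```

View pics/z5.png

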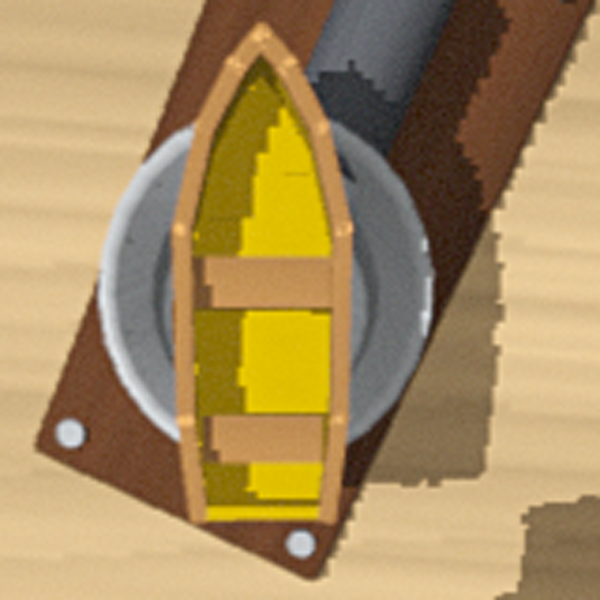

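```bash
python3 - <<'E'
from h import *
im=viewer.camera('top')[:,:,::-1];cv2.imwrite('pics/t5.png',im)
cv2.imwrite('pics/t6.png',cv2.resize(im[130:230,230:330],None,fx=6,fy=6,interpolation=2))
T=np.load('kT.npy');C=cal('wrist',T)
for r in (230,422): 
    w=plane(C,[[215+175/3.75,r/3.75],[215+345/3.75,r/3.75]],.092);print(w.mean(0))
E
```

```text
[0.6142 0.0298 0.092 ]
[0.5723 0.0269 0.092 ]
```

View pics/t6.png

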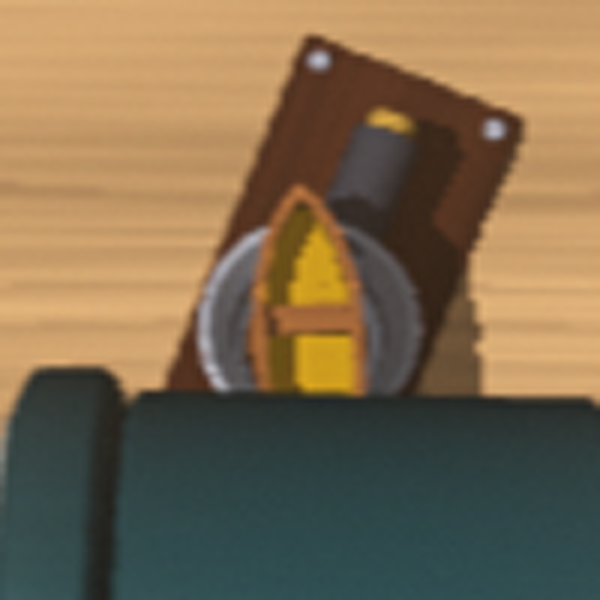

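View pics/t5.png

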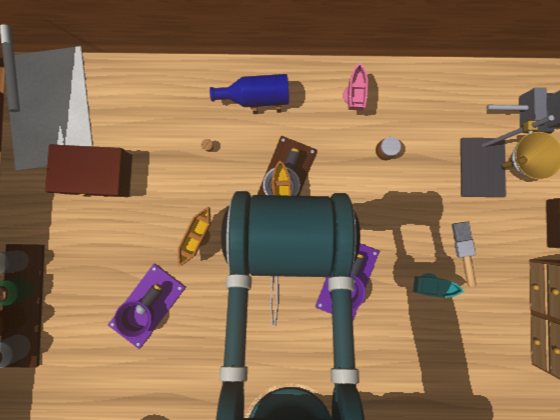

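```bash
python3 - <<'E'
from h import *
T=np.load('kT.npy');C=cal('wrist',T);S=cal('side')
# rim outer points read in z5 (left, right, lower-left arcs), clear of hull
p=np.array([[101,290],[106,245],[122,205],[150,160],[107,335],[125,380],[160,425],[434,290],[430,330],[410,385],[375,430],[426,240],[405,190],[375,150]])/3.75+[215,0]
w=plane(C,p,.052)[:,:2]*1000
A=np.c_[2*w,np.ones(len(w))];s=np.linalg.lstsq(A,(w**2).sum(1),rcond=None)[0];print('rim k0',s[:2],np.sqrt(s[2]+s[0]**2+s[1]**2))
# side: predicted collar extents (z4-like zoom) for plug offset dx from socket centre
def col(c,r,z): 
    a=np.linspace(0,6.28,90);q=(proj(S,np.c_[c[0]+r*np.cos(a),c[1]+r*np.sin(a),0*a+z])-[230,160])*6;return q.min(0),q.max(0)
print('rim side',col((.6048,.0287),.045,.052))
for d in (0,-.003,-.005): print(d,col((.6048+d,.0287-d*.35),.026,.0235))
E
```

```text
rim k0 [603.5574  26.9338] 44.183127768316766
rim side (array([180.7191, 261.9638]), array([398.4603, 410.9225]))
0 (array([228.5316, 341.4389]), array([352.2613, 427.6376]))
-0.003 (array([235.3771, 343.5104]), array([359.1897, 429.8426]))
-0.005 (array([239.944 , 344.8931]), array([363.8145, 431.3146]))
```

Emit:
{"op": "apply_moves", "data": {
  "moves": [
    [[0, 40, 0], [0, 0, 0]],
    [[0, 40, 0], [0, 0, 0]],
    [[0, 30, 0], [0, 0, 0]],
    [[0, 0, 0], [0, 0, 0]],
    [[45, 0, 0], [0, 0, 0]],
    [[45, 0, 0], [0, 0, 0]],
    [[40, 0, 0], [0, 0, 0]],
    [[30, 0, 0], [0, 0, 0]],
    [[12, 0, 0], [0, 0, 0]],
    [[0, 0, 0], [0, 0, 0]],
    [[0, 0, 0], [0, 0, 0]]
  ]
}}

```text
time_s: 12.35
position: [0.6017, 0.0302, 0.0645]
eef_rot: [[0.002, 0.997, 0.071], [0.0, 0.071, -0.997], [-1.0, 0.002, 0.0]]
force: [0.8, -0.6, 0.1]
gripper_width: 0.999
```

Emit:
{"op": "apply_moves", "data": {
  "moves": [
    [[0, 0, 0], [0, 0, 0]],
    [[0, 0, 0], [0, 0, 0]],
    [[0, 0, 0], [0, 0, 0]],
    [[0, 0, 0], [0, 0, 0]],
    [[0, 0, 0], [0, 0, 0]],
    [[0, 0, 0], [0, 0, 0]],
    [[0, 0, 0], [0, 0, 0]]
  ],
  "fingers": 1,
  "squeeze": 15
}}

```text
time_s: 13.05
position: [0.6004, 0.0302, 0.0632]
eef_rot: [[-0.0, 0.997, 0.071], [0.0, 0.071, -0.997], [-1.0, -0.0, -0.0]]
force: [-0.7, -0.1, 1.3]
gripper_width: 0.454
```

Emit:
{"op": "apply_moves", "data": {
  "moves": [
    [[0, 0, 0], [0, 0, 0]],
    [[0, 0, 0], [0, 0, 0]]
  ]
}}

```text
time_s: 13.25
position: [0.6005, 0.0301, 0.0632]
eef_rot: [[-0.0, 0.997, 0.071], [-0.0, 0.071, -0.997], [-1.0, -0.0, 0.0]]
force: [-1.3, 0.1, 1.0]
gripper_width: 0.456
```

Nudge away from the ball in small steps and feel for the wall.

Emit:
{"op": "apply_moves", "data": {
  "moves": [
    [[0, -0.7, 0], [0, 0, 0]],
    [[0, 0, 0], [0, 0, 0]]
  ]
}}

```text
time_s: 13.45
position: [0.6002, 0.0301, 0.0632]
eef_rot: [[0.001, 0.998, 0.071], [0.0, 0.071, -0.998], [-1.0, 0.001, -0.0]]
force: [1.4, 0.5, -0.3]
gripper_width: 0.451
```

Emit:
{"op": "apply_moves", "data": {
  "moves": [
    [[0, -0.7, 0], [0, 0, 0]],
    [[0, 0, 0], [0, 0, 0]]
  ]
}}

```text
time_s: 13.65
position: [0.6, 0.0301, 0.0632]
eef_rot: [[0.002, 0.997, 0.071], [0.0, 0.071, -0.998], [-1.0, 0.002, -0.0]]
force: [4.0, 0.1, -3.9]
gripper_width: 0.453
```

Emit:
{"op": "apply_moves", "data": {
  "moves": [
    [[0, -0.7, 0], [0, 0, 0]],
    [[0, 0, 0], [0, 0, 0]]
  ]
}}

```text
time_s: 13.85
position: [0.5998, 0.0301, 0.0633]
eef_rot: [[0.003, 0.998, 0.071], [0.0, 0.071, -0.998], [-1.0, 0.003, -0.0]]
force: [5.8, 0.1, -5.5]
gripper_width: 0.452
```

Emit:
{"op": "apply_moves", "data": {
  "moves": [
    [[0, 1.4, 0], [0, 0, 0]],
    [[0, 0, 0], [0, 0, 0]]
  ]
}}

```text
time_s: 14.05
position: [0.6, 0.0301, 0.0632]
eef_rot: [[0.0, 0.997, 0.071], [0.0, 0.071, -0.997], [-1.0, 0.0, -0.0]]
force: [2.3, -0.2, -2.4]
gripper_width: 0.452
```

Emit:
{"op": "apply_moves", "data": {
  "moves": [
    [[0, 0, 0], [0, 0, 0]],
    [[0, 0, 0], [0, 0, 0]],
    [[0, 0, 0], [0, 0, 0]],
    [[0, 0, 0], [0, 0, 0]],
    [[0, 0, 0], [0, 0, 0]],
    [[0, 0, 0], [0, 0, 0]]
  ],
  "fingers": 0
}}

```text
time_s: 14.65
position: [0.5997, 0.0301, 0.0632]
eef_rot: [[-0.0, 0.997, 0.071], [-0.0, 0.071, -0.997], [-1.0, -0.0, 0.0]]
force: [0.2, -0.6, 0.7]
gripper_width: 0.972
```

Emit:
{"op": "apply_moves", "data": {
  "moves": [
    [[-10, 0, 0], [0, 0, 0]],
    [[-30, 0, 0], [0, 0, 0]],
    [[-45, 0, 0], [0, 0, 0]],
    [[-45, 0, 0], [0, 0, 0]],
    [[-45, 0, 0], [0, 0, 0]],
    [[0, -40, 0], [0, 0, 0]],
    [[0, -40, 0], [0, 0, 0]],
    [[0, -30, 0], [0, 0, 0]],
    [[0, 0, 0], [0, 0, 0]],
    [[0, 0, 0], [0, 0, 0]]
  ]
}}

```text
time_s: 15.65
position: [0.4902, 0.0223, 0.2393]
eef_rot: [[0.002, 0.997, 0.071], [0.0, 0.071, -0.998], [-1.0, 0.002, 0.0]]
force: [0.0, -0.9, -0.1]
gripper_width: 0.998
```

```bash
python3 - <<'E'
from h import *
w=viewer.camera('wrist')[:,:,::-1]
im=viewer.camera('side')[:,:,::-1]
cv2.imwrite('pics/m2.png',np.hstack([cv2.resize(im[160:260,230:330],(400,400),interpolation=2),cv2.resize(w[0:160,215:375],(400,400),interpolation=2)]))
o=cv2.imread('pics/k1.png');print(sensors.sense()['time_s'],np.abs(o[200:235,250:310].astype(int)-im[200:235,250:310]).mean())
E
```

```text
15.75 1.3782539682539683
```

View pics/m2.png

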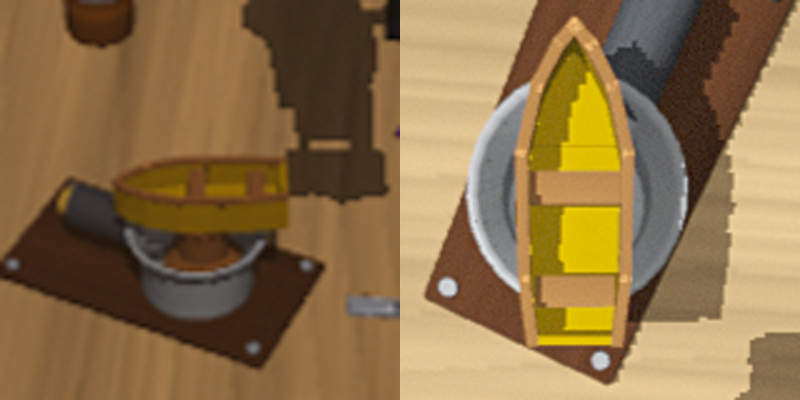

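The hull is upright and seated in the socket, its rim level, and has hardly moved since the last look. The gripper is well clear, so I'm handing in.

```bash
python3 -c "
from workcell import env
print(env.hand_in())"
```

```text
the job is handed in; nothing more can be done
None
```

The dinghy hull is in the aluminium socket with its plug on the floor. I let go, moved the arm clear and handed the job in at about 15.8 s.

**How it went:** I gripped the dinghy across its sides and lowered it into the socket, offset a few millimetres away from the ball. The collar passed the ball, which then pulled the plug down with up to about 8 N. The plug stopped on the floor with the TCP at 0.0618 m (0.0616 expected), and I pressed to about 10 N. After letting go I gripped it once more and pushed it about 2 mm away from the ball. It hardly moved and pushed back hard, so it seems to rest against the far wall of the bore.

**Last checks:**
- **Upright and home:** the pictures show the hull upright and seated. The rim measured 85–89 mm high against the expected 92 mm, low by about the calibration error but not raised.
- **Sideways offset:** the cameras gave 2.4–3.5 mm, while the wall contact suggests nearer 5 mm, so these disagree.
- **Ball click:** the ball is hidden under the hull, so I inferred the click from the forces and never saw it. At the smallest camera offset, the ball would sit about 4.2 mm back, close to the 4.5 mm limit.
- **Other hull:** the arm did not touch the double-ender, and it stands where it was.

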